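# Bring the sauce round and bolt the carousel

### The arm

A 6-joint arm with a two-finger parallel gripper is mounted at the origin on a cart in front of the work surface, level with it; the furniture and walls round the work are solid. World frame = base frame: x ahead of the robot, y to its left, z up, the work surface at z = 0. Lengths are in m, angles in rad, forces in N, time in s.
With the tool pointing down it reaches from about 0.375 to 0.925 m from the base axis. Payload 5.7 kg.
Tool frame: the origin (TCP) lies midway between the tips of the shut fingers; the grasp point (between the pads) lies 19 mm behind it; z points along the fingers, y is the line along which they close (so a half turn about z gives the same grasp; the last joint's range is limited). The gripper opens to 88 mm and grips with 3 to 60 N. Pads are 20 mm wide; open, the fingers measure 115 mm over their backs; the gripper's body (75 mm by 178 mm) begins 61 mm behind the grasp point.
Start: joints at [1.025, 0.359, 1.51, -0, 1.272, -0.115], TCP at [0.251, 0.545, 0.223] pointing down, gripper open.
Joint ranges: [-2.97, 2.97], [-1.01, 2.36], [0.21, 2.38], [-0.96, 4.11], [0.2, 2.71], [-2.98, 2.98]. Speed limits (rad/s): [2.39, 2.39, 3.14, 3.14, 3.14, 3.14].

### API

Orientations are given as a unit quaternion [x, y, z, w].
In Python, from cell import observe, get_image, sign_off, trace, landmark_of gives the robot as it stands.
- The arm moves only by the tool carry_out, never from a script. Its argument "deltas" is a list that holds one entry, the list of rows, each a list of 7 numbers: the shift along the tool's x, y, z in m, then the turn, a rotation vector about the tool's x, y, z in rad, then the finger opening in m, from 0 to 0.0878. In form: [[[x, y, z, ax, ay, az, hand], ...]]. A call has exactly 8 rows; each row shifts and turns the commanded pose from where the row before left it, along the tool's axes as they then stand; what a row does not reach is not made up. A row lasts 1/10 s, in which the tool goes at most 50 mm and 8.59 degrees, less where a joint would pass 70% of its speed; a pose out of reach is approached as far as the arm can. A call is refused whole if a number of a shift passes 0.05 or a number of a turn 0.15, either way. A call with a gripper value outside its range is refused whole. The fingers move at their own pace and stop on an object; the grip force is fixed at half the most. Time passes only in rows, so rows that do not move let the fingers close, or fill a call up. It gives the time, the measured TCP pose, the force, the opening and the grip force at its end, in the units of the state.
- observe(): the state, without advancing time (a new reading comes with each control period).
- get_image(name): name is "scene" or "top"; returns a dict with "img" (384x512x3 uint8, red, green, blue), "z_map" (384x512 float32, m along the optical axis (not along the pixel's ray), 0 where there is no reading), "fx", "fy", "cx", "cy" (pixels), "xyz" and "rotation" of the camera in the world. Camera axes: x right, y up, looking along -z (the intrinsics and any distortion apply to the point x, -y, -z); pixel columns grow to the right and rows downward; lengths in m; the calibration is good to about 2 mm. A picture is of the moment at which its call begins.
- sign_off(): hands the job in; it is judged then, once.
Trained networks look in the newest picture that a camera, given by its name, has taken for a name from the list of things; names that differ only in an ending like _2 or _b are one class to them, and where a whole thing is asked for, a point or a joint stands for the part that bears it (a point fixed in the world has none). Each returns a list of dicts, best first, with "conf" (0 to 1); they miss things now and then, are a little off and sometimes report something else, mostly with a low value. They report only what shows in the picture. A call takes as long as a camera call.
- trace(camera, name): "pixels" (384x512 bool, what is visible of it) and "extent" ([left, top, right, bottom] in pixels, round what is visible of it).
- landmark_of(camera, name): "xy" ([column, row] in pixels: a listed point, or the origin of a listed thing).
The state is a dict: "clock": time; "joint_positions": joint angles; "joint_velocities": joint speeds; "joint_torque": joint torques, N m; "position": TCP position; "ee_rot": TCP orientation; "ft_force": force on the tool from outside, world axes, zero at the start; "ft_torque": the same for the moment, N m; "grip_width": finger opening in m; "grip_force": force on a finger pad.
Only numpy, scipy, OpenCV 4.12 (cv2) and the standard library are available. Lean on these libraries where they do the work, as an engineer would, in place of code of your own. Each camera call takes 0.05 s, during which the arm holds its last target. There are 200 camera calls.

### The job

The condiment carousel on the bento line is bolted with the foil cups at the front. Push the bolt's knob outwards to free the turntable, push the turntable smoothly round by the finger pegs on its rim until the squeeze bottle stands at the front, on the drip tray side, then push the bolt fully home again so that the turntable is locked there. Only push with the fingers: touch, lift or upset nothing that stands on the turntable, and leave the things lying round it alone.

Things in the scene. Friction and masses are not known exactly. Their poses are not given: they have to be found in the camera images.
- carousel: The fixed base of the condiment carousel: a round steel foot. Origin on the worktop under the turntable's axis; z up; its front is -x (roughly towards the robot), where a shallow steel drip tray (58 x 130 mm, 17 mm high, centre 209 mm from the axis) sticks out on the worktop; -y is its right, where the bolt sits on an arm. It stands turned by up to 0.25 rad. It cannot move.
- hub (a point): Point on the turntable's axis, level with its upper face, 32 mm above the worktop. Six stations lie 82 mm from the axis, 60 degrees apart, parted by low rods (5 mm high). At joint value 0 the stations stand at 0, 60, 120, 180 (the front one), 240 and 300 degrees counter-clockwise from the base's +x; pegs and notches at 30, 90, 150, 210, 270 (before the bolt) and 330.
- front_station (a point): The front station: the fixed point on the side of the drip tray, 82 mm from the axis along the base's -x, 32 mm above the worktop (the height of the turntable's upper face). A thing faces front when it stands over this point.
- turntable_plate (a joint): Turntable angle, rad, counter-clockwise from above; 0 at the start; turns either way. Disc 344 mm across; raised rim 152 to 172 mm from the axis, its top 40 mm above the worktop, with six through notches 14 mm wide. At each multiple of pi/3 a station is at the front and a notch before the bolt. Bolted: under 1 degree of play. Free: 1.5 to 3 N at a peg; pushed slowly it stops at once.
- peg_front_left (a point): Point on the axis of one of the six finger pegs, 70 mm above the worktop; turns with the turntable; at the start the peg left of the front station (150 degrees). Each peg is an upright steel rod 10 mm thick with a 14 mm ball on top, axis 143 mm from the hub, just inside the rim, in line with a notch and half-way between two stations; its top is 90 mm above the worktop.
- bolt_bar (a joint): Bolt travel, m: 0 fully home (turntable locked), 0.026 fully drawn; slides away from the axis along the base's -y, clear of the rim from 0.020. Stays where left; needs about 3 N, plus 25 N per m/s. Nose: 12 mm round-ended bar, axis 31 mm above the worktop. It enters a notch that is within about 2 degrees of line and pulls the turntable true; else it stops against the rim.
- bolt_knob (a point): Point on the axis of the bolt's upright black knob, 70 mm above the worktop, 228 mm from the hub when home. Round, 22 mm across from 68 mm to its top at 83 mm, neck 15 mm from 46 to 62 mm. The guide block before it (182 to 206 mm from the axis, 42 mm wide) is 44 mm high. A fingertip fits between knob and peg from above; fingertips kept 48 mm above the worktop clear rim and guide.
- squeeze_bottle: The squeeze bottle, the only bottle and by far the tallest thing on the turntable: round, 54 mm across, 200 mm tall with a pointed nozzle, loose. Origin at the centre of its underside. It starts at any station but the front one. It can topple, and the turntable run on, if pegs are pushed or stopped abruptly: 0.1 m/s at a peg is safe.
- foil_cup_stack: Stack of nested foil cups, 60 mm across, 49 mm high, loose; origin at the centre of its underside; at the front station at the start.
- timer: Wind-up kitchen timer, 62 x 62 mm, 42 mm high, loose on the turntable; origin at the centre of its underside.
- labels: Block of paper labels, 44 x 61 mm, 15 mm high, loose on the turntable; origin at the centre of its underside.
- shaker_1: Steel seasoning shaker, round, 50 mm across, 63 mm high, loose on the turntable; origin at the centre of its underside.
- shaker_2: A second shaker like shaker_1.
- strip_tub: White food tub, 118 x 158 mm, 62 mm high, on the worktop at the near right; origin at the centre of its underside.
- marker_pen: Marker pen, 131 mm long, 16 mm thick, lying on the worktop at the far right; origin at its middle, underside.

How it is judged:
By the outcome, as a careful person would: the job done as asked, in the order asked, and still so for the second after the job is handed in, with the robot touching nothing.
It also fails if it takes over 72 s, if anything falls off the work surface, if the arm or the gripper's body presses on something with over 40 N, if the wrist force passes 120 N, or if a joint passes its speed limit or range.

## Working session

There is one attempt and no reset: what is moved stays moved. The work goes in short steps, Python scripts to look and compute and a tool call to move; the robot and the scene stay as the last step left them, time stands still between calls to the robot, and variables do not carry over. Pictures are saved under pics/ and viewed, at most 10 in all, crops included, and the job is handed in when it is done.

Besides the shell and the picture viewer there is one more tool, called after "Call:" as name(argument=value, ...) on one line, values as JSON. carry_out: Moves the arm, as the interface text tells. Its arguments: {"type":"object","properties":{"deltas":{"type":"array","items":{"type":"array","items":{"type":"array","items":{"type":"number"}}}}},"required":["deltas"]}

```bash
mkdir -p pics; ls; cat > h.py <<'E'
import numpy as np, cv2
from cell import observe,get_image,sign_off,trace,landmark_of
from scipy.spatial.transform import Rotation as R
def rot(im):
    r=np.array(im['rotation']); return r if r.shape==(3,3) else R.from_quat(r).as_matrix()
def ray(im,uv):
    d=np.array([(uv[0]-im['cx'])/im['fx'],-(uv[1]-im['cy'])/im['fy'],-1.]); return rot(im)@d
def atz(im,uv,z):
    d=ray(im,uv); o=np.array(im['xyz']); return o+d*(z-o[2])/d[2]
def save(im,n): cv2.imwrite('pics/'+n,cv2.cvtColor(im['img'],cv2.COLOR_RGB2BGR))
E
python3 - <<'E'
from h import *
Z={'hub':.032,'front_station':.032,'peg_front_left':.07,'bolt_knob':.07,'squeeze_bottle':.032,'foil_cup_stack':.032,'carousel':0,'strip_tub':0,'marker_pen':0}
for c in('top','scene'):
    im=get_image(c); save(im,c+'0.png'); print(c,im['xyz'],im['rotation'])
    for n,z in Z.items():
        for l in landmark_of(c,n)[:2]: print(n,round(l['conf'],2),np.round(l['xy'],1),np.round(atz(im,l['xy'],z),4))
o=observe();print(o['position'],o['ee_rot'],o['clock'])
E
```

```text
pics
top [0.37739564 0.05300229 0.92711743] [ 0.07682566 -0.06789195 -0.63897008  0.76236851]
hub 0.75 [242.6 181.6] [0.5835 0.1211 0.032 ]
front_station 0.6 [192.8 211.1] [0.4857 0.2314 0.032 ]
front_station 0.57 [230.5 211.1] [0.5024 0.1373 0.032 ]
peg_front_left 0.97 [189.5 211.8] [0.478  0.2314 0.07  ]
bolt_knob 0.72 [320.7 286.7] [ 0.359  -0.1068  0.07  ]
bolt_knob 0.61 [327.5 213.4] [ 0.5328 -0.0993  0.07  ]
squeeze_bottle 0.83 [256.8 151.7] [0.6695 0.0991 0.032 ]
foil_cup_stack 0.67 [231.3 212.9] [0.4983 0.1345 0.032 ]
foil_cup_stack 0.4 [320.6 284.3] [ 0.3638 -0.1129  0.032 ]
carousel 0.86 [243.2 184.8] [0.5825 0.1204 0.    ]
carousel 0.49 [274.7 174.3] [0.6258 0.0423 0.    ]
strip_tub 0.57 [319.6 286.2] [ 0.3583 -0.117   0.    ]
marker_pen 0.59 [345.2 156.9] [ 0.7076 -0.1384  0.    ]
scene [ 0.12297823 -0.5109955   0.94258305] [ 0.31986244 -0.09921683 -0.28025137  0.89961281]
hub 0.79 [257.6 168. ] [0.5801 0.1222 0.032 ]
front_station 0.97 [227.6 175.4] [0.5033 0.1452 0.032 ]
peg_front_left 0.66 [204.5 152.7] [0.4798 0.2137 0.07  ]
bolt_knob 0.62 [301.2 229.2] [ 0.5377 -0.1054  0.07  ]
bolt_knob 0.32 [205.2 153.2] [0.4804 0.2113 0.07  ]
squeeze_bottle 0.7 [229.9 174.7] [0.5094 0.1438 0.032 ]
squeeze_bottle 0.62 [287.2 159.1] [0.6612 0.1033 0.032 ]
foil_cup_stack 0.62 [229.7 177.5] [0.5039 0.1364 0.032 ]
carousel 0.7 [258.1 172.3] [0.5886 0.1315 0.    ]
carousel 0.19 [290.7 157.4] [0.6916 0.1244 0.    ]
strip_tub 0.87 [238.6 291. ] [ 0.3589 -0.1209  0.    ]
strip_tub 0.38 [363.6 226.9] [ 0.6986 -0.153   0.    ]
[0.25055618 0.54515297 0.22263846] [ 2.13750474e-01  9.76888291e-01 -3.77516306e-05 -1.05109379e-05] 1.0
```

```bash
python3 - <<'E'
import cv2
for c in('top','scene'):
    im=cv2.imread(f'pics/{c}0.png'); cv2.imwrite(f'pics/{c}0b.png',cv2.resize(im[60:350,80:460],(760,580),interpolation=cv2.INTER_CUBIC))
E
```

```text
(no output)
```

View pics/top0b.png

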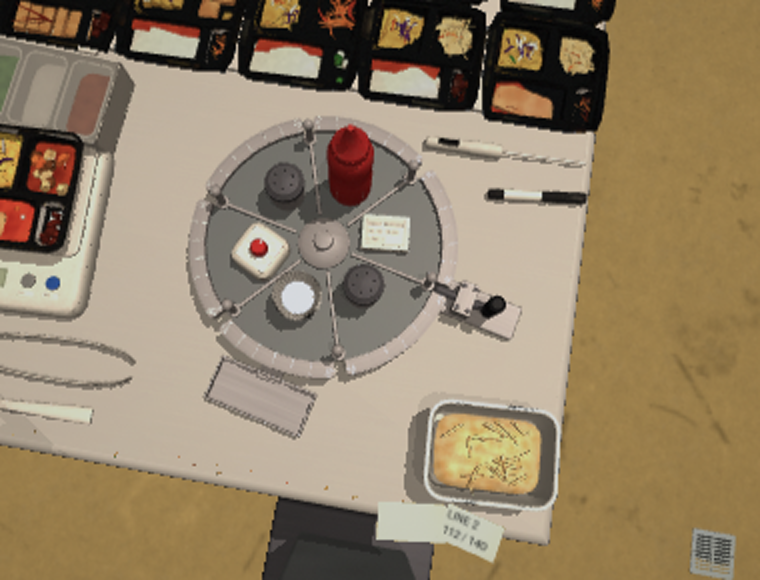

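View pics/scene0b.png

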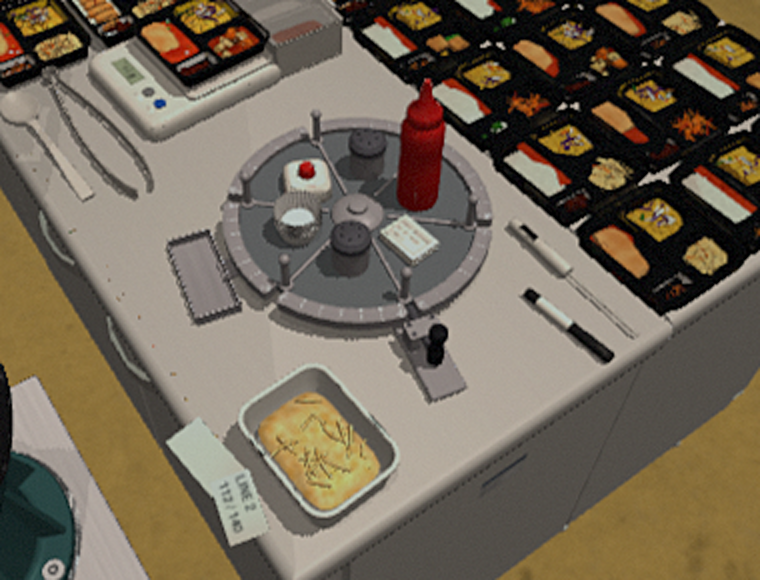

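The top view (crop) shows the hub at about (323,240), the bolt knob at (493,305) on the right, the drip tray at (262,397) and the foil cups at (297,298). The bottle stands at about (350,185), directly opposite the front, so the table needs a half turn. The scene view agrees. Next I'll fit the exact geometry from depth.

```bash
cat >> h.py <<'E'
def cloud(im):
    z=im['z_map']; v,u=np.indices(z.shape)
    p=np.stack([(u-im['cx'])/im['fx']*z,-(v-im['cy'])/im['fy']*z,-z],-1)
    P=p@rot(im).T+np.array(im['xyz']); P[z==0]=np.nan; return P
def tall(im,lo=.074,hi=.1):
    P=cloud(im); m=((P[...,2]>lo)&(P[...,2]<hi)).astype(np.uint8)
    n,l=cv2.connectedComponents(m)
    return [(P[l==i][:,:].mean(0),(l==i).sum()) for i in range(1,n)]
E
python3 - <<'E'
from h import *
H=np.array([.582,.1215])
for c in('top','scene'):
    im=get_image(c)
    for p,n in tall(im):
        d=p[:2]-H; r=np.hypot(*d)
        if .12<r<.26 and n>2: print(c,np.round(p,4),n,round(r,4),round(np.degrees(np.arctan2(d[1],d[0])),1))
    P=cloud(im); m=(P[...,2]>.036)&(P[...,2]<.044); Q=P[m][:,:2]; r=np.hypot(*(Q-H).T); Q=Q[(r>.14)&(r<.185)]
    from scipy.optimize import least_squares as L
    s=L(lambda x:np.hypot(*(Q-x[:2]).T)-.162,H,loss='soft_l1',f_scale=.005); print('rim',s.x,len(Q))
    for t in trace(c,'bolt_knob')[:1]: 
        K=P[t['pixels']]; K=K[(K[:,2]>.06)&(K[:,2]<.09)]; print('knob',t['conf'],np.nanmean(K,0),len(K))
E
```

```text
top [0.7182 0.1672 0.0871] 25 0.1436 18.5
top [0.6883 0.0283 0.0866] 27 0.1413 -41.2
top [0.6131 0.2627 0.0864] 26 0.1446 77.6
top [ 0.5526 -0.0154  0.0871] 27 0.14 -102.1
top [0.4775 0.2191 0.0871] 25 0.143 137.0
top [ 0.5349 -0.0981  0.0814] 63 0.2246 -102.1
top [0.4473 0.0805 0.0866] 29 0.1408 -163.1
rim [0.5837445  0.12361548] 2810
knob 0.66 [ 0.53415616 -0.09716836  0.08074132] 63
scene [0.6106 0.2602 0.0848] 25 0.1416 78.3
scene [0.4755 0.2162 0.0844] 30 0.1425 138.3
scene [0.6859 0.0251 0.0847] 30 0.1417 -42.9
scene [0.4451 0.0772 0.0853] 32 0.1439 -162.1
scene [ 0.5506 -0.0185  0.0858] 32 0.1435 -102.7
scene [ 0.5321 -0.1013  0.0812] 75 0.2283 -102.6
rim [0.58163657 0.12214797] 2292
knob 0.61 [ 0.53045872 -0.10297938  0.07864799] 79
```

```bash
cat >> h.py <<'E'
HUB=np.array([.5829,.1237]); YAW=np.radians(-12.2)
def pol(r,b,z): # r, base angle deg, z -> world
    b=np.radians(b)+YAW; return np.array([HUB[0]+r*np.cos(b),HUB[1]+r*np.sin(b),z])
def state():
    o=observe(); x=R.from_quat(o['ee_rot']).as_matrix()[:,0]; return o,np.array(o['position']),np.degrees(np.arctan2(x[1],x[0]))
def plan(p0,a0,p1,a1,n):
    "straight line p0->p1, tool yaw a0->a1 (deg), n rows"
    da=np.radians(a1-a0)/n; d=(np.array(p1)-p0)/n
    for i in range(n):
        a=np.radians(a0)+da*i
        print([round(float(v),4) for v in (d[0]*np.cos(a)+d[1]*np.sin(a), d[0]*np.sin(a)-d[1]*np.cos(a), -d[2],0,0,-da,0)])
E
python3 - <<'E'
from h import *
o,p,a=state(); print(p,a,pol(.183,270,.2))
plan(p,a,pol(.183,270,.2),77.8,16)
E
```

```text
[0.25053627 0.5451421  0.22261114] 155.31865798984018 [ 0.54422756 -0.05516711  0.2       ]
[-0.0323, -0.0264, 0.0014, 0.0, 0.0, 0.0846, 0.0]
[-0.0345, -0.0236, 0.0014, 0.0, 0.0, 0.0846, 0.0]
[-0.0363, -0.0206, 0.0014, 0.0, 0.0, 0.0846, 0.0]
[-0.0379, -0.0175, 0.0014, 0.0, 0.0, 0.0846, 0.0]
[-0.0393, -0.0142, 0.0014, 0.0, 0.0, 0.0846, 0.0]
[-0.0403, -0.0108, 0.0014, 0.0, 0.0, 0.0846, 0.0]
[-0.0411, -0.0074, 0.0014, 0.0, 0.0, 0.0846, 0.0]
[-0.0416, -0.0039, 0.0014, 0.0, 0.0, 0.0846, 0.0]
[-0.0418, -0.0004, 0.0014, 0.0, 0.0, 0.0846, 0.0]
[-0.0416, 0.0032, 0.0014, 0.0, 0.0, 0.0846, 0.0]
[-0.0412, 0.0067, 0.0014, 0.0, 0.0, 0.0846, 0.0]
[-0.0405, 0.0101, 0.0014, 0.0, 0.0, 0.0846, 0.0]
[-0.0395, 0.0135, 0.0014, 0.0, 0.0, 0.0846, 0.0]
[-0.0382, 0.0168, 0.0014, 0.0, 0.0, 0.0846, 0.0]
[-0.0367, 0.02, 0.0014, 0.0, 0.0, 0.0846, 0.0]
[-0.0349, 0.023, 0.0014, 0.0, 0.0, 0.0846, 0.0]
```

Call:
carry_out(deltas=[[[-0.032,-0.026,0.001,0,0,0.085,0],[-0.035,-0.024,0.001,0,0,0.085,0],[-0.036,-0.021,0.001,0,0,0.085,0],[-0.038,-0.018,0.001,0,0,0.085,0],[-0.039,-0.014,0.001,0,0,0.085,0],[-0.04,-0.011,0.001,0,0,0.085,0],[-0.041,-0.007,0.001,0,0,0.085,0],[-0.042,-0.004,0.001,0,0,0.085,0]]])

```text
clock: 2.0
position: [0.3968, 0.243, 0.2149]
ee_rot: [0.529, 0.849, 0.0, 0.0]
ft_force: [0.3, -0.7, -0.3]
grip_width: 0.0272
grip_force: 0.0
```

Call:
carry_out(deltas=[[[-0.042,0,0.001,0,0,0.085,0],[-0.042,0.003,0.001,0,0,0.085,0],[-0.041,0.007,0.001,0,0,0.085,0],[-0.04,0.01,0.001,0,0,0.085,0],[-0.039,0.013,0.001,0,0,0.085,0],[-0.038,0.017,0.001,0,0,0.085,0],[-0.037,0.02,0.001,0,0,0.085,0],[0,0,0,0,0,0,0]]])

```text
clock: 2.8
position: [0.5263, -0.0224, 0.2079]
ee_rot: [0.755, 0.656, 0.0, 0.002]
ft_force: [-0.4, 0.3, -0.3]
grip_width: 0.0005
grip_force: 0.0
```

```bash
python3 - <<'E'
from h import *
o,p,a=state(); print(o['clock'],p,a,o['grip_width'],o['joint_positions'],pol(.183,270,.05))
plan(p,a,pol(.183,270,.12),77.8,3)
E
```

```text
2.8 [ 0.52626668 -0.0224267   0.20788117] 81.92220460782893 0.0005245111752386529 [-0.17257525  0.26717321  1.68825243 -0.00176491  1.18316366 -0.030929  ] [ 0.54422756 -0.05516711  0.05      ]
[-0.01, 0.0075, 0.0293, 0.0, 0.0, 0.024, 0.0]
[-0.0098, 0.0077, 0.0293, 0.0, 0.0, 0.024, 0.0]
[-0.0096, 0.0079, 0.0293, 0.0, 0.0, 0.024, 0.0]
```

Call:
carry_out(deltas=[[[-0.01,0.0075,0.02,0,0,0.024,0],[-0.01,0.0075,0.02,0,0,0.024,0],[-0.01,0.008,0.02,0,0,0.024,0],[0,0,0.015,0,0,0,0],[0,0,0.01,0,0,0,0],[0,0,0,0,0,0,0],[0,0,0,0,0,0,0],[0,0,0,0,0,0,0]]])

```text
clock: 3.6
position: [0.5419, -0.051, 0.1236]
ee_rot: [0.776, 0.631, 0.0, 0.001]
ft_force: [0.8, -0.3, 1.3]
grip_width: 0.0006
grip_force: 0.0
```

```bash
python3 - <<'E'
from h import *
o,p,a=state(); print(o['clock'],p,a,o['grip_width'],o['ee_rot'],pol(.183,270,.05))
plan(p,a,pol(.183,270,.052),77.8,3)
im=get_image('top'); cv2.imwrite('pics/t1.png',cv2.resize(cv2.cvtColor(im['img'],4)[130:290,220:400],(720,600)))
E
```

```text
3.6 [ 0.54187905 -0.05104481  0.12356262] 78.17772936800041 0.000551514319303268 [7.76168751e-01 6.30524830e-01 4.23666724e-04 5.73354355e-04] [ 0.54422756 -0.05516711  0.05      ]
[-0.0012, 0.001, 0.0239, 0.0, 0.0, 0.0022, 0.0]
[-0.0012, 0.0011, 0.0239, 0.0, 0.0, 0.0022, 0.0]
[-0.0012, 0.0011, 0.0239, 0.0, 0.0, 0.0022, 0.0]
```

View pics/t1.png

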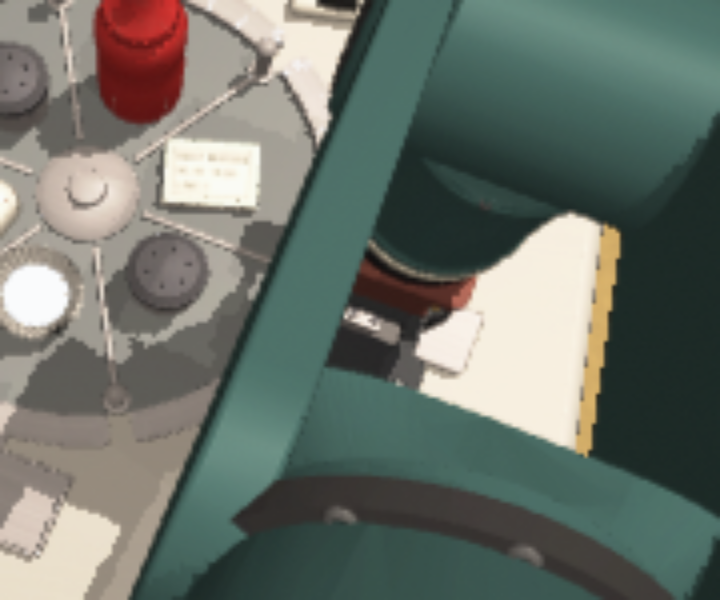

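The arm hides most of the knob in this view, at about (440,315), but the measured pose matches the plan. I'll go down into the gap and push outwards.

Call:
carry_out(deltas=[[[-0.0015,0.001,0.024,0,0,0.002,0],[-0.001,0.001,0.024,0,0,0.002,0],[-0.001,0.001,0.022,0,0,0.002,0],[0,0,0,0,0,0,0],[-0.005,0,0,0,0,0,0],[-0.006,0,0,0,0,0,0],[-0.006,0,0,0,0,0,0],[0,0,0,0,0,0,0]]])

```text
clock: 4.45
position: [0.5405, -0.0731, 0.0537]
ee_rot: [0.779, 0.628, 0.0, 0.001]
ft_force: [0.6, 0.8, 0.0]
grip_width: 0.0002
grip_force: 0.0
```

Call:
carry_out(deltas=[[[-0.005,0,0,0,0,0,0],[-0.005,0,0,0,0,0,0],[-0.005,0,0,0,0,0,0],[-0.005,0,0,0,0,0,0],[-0.005,0,0,0,0,0,0],[-0.003,0,0,0,0,0,0],[0,0,0,0,0,0,0],[0,0,0,0,0,0,0]]])

```text
clock: 5.25
position: [0.5338, -0.0998, 0.0524]
ee_rot: [0.778, 0.628, -0.0, 0.0]
ft_force: [1.0, -0.7, 0.8]
grip_width: 0.0006
grip_force: 0.1
```

```bash
python3 - <<'E'
from h import *
o,p,a=state(); d=p[:2]-HUB; print(o['clock'],p,a,o['ft_force'],np.hypot(*d),np.degrees(np.arctan2(d[1],d[0])-YAW)%360)
E
```

```text
5.25 [ 0.53376612 -0.09984419  0.05244982] 77.80038134245652 [ 0.95554928 -0.71606016  0.77314732] 0.2288801913406046 269.8037899715642
```

Call:
carry_out(deltas=[[[-0.002,0,0,0,0,0,0],[-0.002,0,0,0,0,0,0],[-0.001,0,0,0,0,0,0],[0,0,0,0,0,0,0],[0,0,0,0,0,0,0],[0.005,0,0,0,0,0,0],[0.01,0,0,0,0,0,0],[0.01,0,0,0,0,0,0]]])

```text
clock: 6.05
position: [0.5381, -0.0794, 0.0525]
ee_rot: [0.778, 0.628, -0.0, -0.0]
ft_force: [0.4, -0.1, -0.5]
grip_width: 0.0003
grip_force: 0.0
```

Call:
carry_out(deltas=[[[0.015,0,0,0,0,0,0],[0,0,-0.02,0,0,0,0],[0,0,-0.03,0,0,0,0],[0,0,-0.03,0,0,0,0.02],[0,0,-0.03,0,0,0,0.03],[0,0,0,0,0,0,0.03],[0,0,0,0,0,0,0.03],[0,0,0,0,0,0,0.03]]])

```text
clock: 6.85
position: [0.5406, -0.0644, 0.1616]
ee_rot: [0.778, 0.628, -0.001, -0.001]
ft_force: [-0.7, -0.9, -0.6]
grip_width: 0.0298
grip_force: 0.0
```

```bash
python3 - <<'E'
from h import *
o,p,a=state(); print(o['clock'],p,a,o['grip_width'])
for c in('top','scene'):
    im=get_image(c)
    for q,n in tall(im):
        d=q[:2]-HUB; r=np.hypot(*d)
        if .12<r<.28 and n>2: print(c,np.round(q,4),n,round(r,4),round(np.degrees(np.arctan2(d[1],d[0])-YAW)%360,1))
save(get_image('scene'),'s2.png')
print(pol(.143,150,.16))
plan(p,a,pol(.143,150,.16),137.8-180,16)
E
```

```text
6.85 [ 0.54055258 -0.06440477  0.1615882 ] 77.8246680633736 0.02979653415014764
top [0.7181 0.1673 0.0858] 27 0.1421 30.1
top [0.6884 0.0283 0.0868] 26 0.1423 330.1
top [0.6127 0.2626 0.0865] 27 0.1421 90.1
top [ 0.5526 -0.0154  0.0872] 27 0.1423 269.9
top [0.4777 0.2194 0.0859] 25 0.1422 149.9
top [ 0.5266 -0.128   0.0814] 24 0.258 269.6
top [0.4473 0.0805 0.0871] 29 0.1423 209.9
scene [0.6105 0.2604 0.0848] 25 0.1395 90.8
scene [0.4755 0.2163 0.0854] 27 0.1418 151.4
scene [0.4449 0.0768 0.0847] 33 0.1458 211.0
scene [ 0.5495 -0.0185  0.0858] 27 0.1461 269.0
scene [ 0.5273 -0.1265  0.0809] 76 0.2564 269.7
[0.47696494 0.21975604 0.16      ]
[0.0165, -0.0076, 0.0001, 0.0, 0.0, 0.1309, 0.0]
[0.0154, -0.0097, 0.0001, 0.0, 0.0, 0.1309, 0.0]
[0.014, -0.0116, 0.0001, 0.0, 0.0, 0.1309, 0.0]
[0.0123, -0.0134, 0.0001, 0.0, 0.0, 0.1309, 0.0]
[0.0105, -0.0149, 0.0001, 0.0, 0.0, 0.1309, 0.0]
[0.0085, -0.0161, 0.0001, 0.0, 0.0, 0.1309, 0.0]
[0.0063, -0.0171, 0.0001, 0.0, 0.0, 0.1309, 0.0]
[0.004, -0.0178, 0.0001, 0.0, 0.0, 0.1309, 0.0]
[0.0016, -0.0181, 0.0001, 0.0, 0.0, 0.1309, 0.0]
[-0.0007, -0.0182, 0.0001, 0.0, 0.0, 0.1309, 0.0]
[-0.0031, -0.0179, 0.0001, 0.0, 0.0, 0.1309, 0.0]
[-0.0054, -0.0174, 0.0001, 0.0, 0.0, 0.1309, 0.0]
[-0.0076, -0.0165, 0.0001, 0.0, 0.0, 0.1309, 0.0]
[-0.0097, -0.0154, 0.0001, 0.0, 0.0, 0.1309, 0.0]
[-0.0117, -0.014, 0.0001, 0.0, 0.0, 0.1309, 0.0]
[-0.0134, -0.0123, 0.0001, 0.0, 0.0, 0.1309, 0.0]
```

View pics/s2.png

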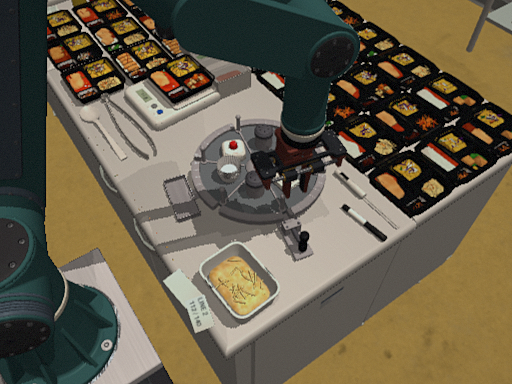

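The scene view shows the knob at about (303,240), drawn outwards, and depth puts it about 27 mm further out. The table hasn't moved. Next I'll go to the front-left peg.

Call:
carry_out(deltas=[[[0.0165,-0.0075,0,0,0,0.131,0.03],[0.0155,-0.01,0,0,0,0.131,0.03],[0.014,-0.0115,0,0,0,0.131,0.03],[0.0125,-0.0135,0,0,0,0.131,0.03],[0.0105,-0.015,0,0,0,0.131,0.03],[0.0085,-0.016,0,0,0,0.131,0.03],[0.0065,-0.017,0,0,0,0.131,0.03],[0.004,-0.018,0,0,0,0.131,0.03]]])

```text
clock: 7.8
position: [0.5092, 0.0782, 0.1618]
ee_rot: [0.988, 0.151, -0.001, -0.0]
ft_force: [0.1, 0.4, 0.3]
grip_width: 0.0299
grip_force: 0.0
```

Call:
carry_out(deltas=[[[0.0015,-0.018,0,0,0,0.131,0.03],[-0.0005,-0.018,0,0,0,0.131,0.03],[-0.003,-0.018,0,0,0,0.131,0.03],[-0.0055,-0.0175,0,0,0,0.131,0.03],[-0.0075,-0.0165,0,0,0,0.131,0.03],[-0.0095,-0.0155,0,0,0,0.131,0.03],[-0.0115,-0.014,0,0,0,0.131,0.03],[-0.0135,-0.0125,0,0,0,0.131,0.03]]])

```text
clock: 8.6
position: [0.4783, 0.2202, 0.1617]
ee_rot: [0.932, -0.363, -0.001, 0.001]
ft_force: [0.4, 0.2, -0.3]
grip_width: 0.0297
grip_force: 0.0
```

```bash
python3 - <<'E'
from h import *
o,p,a=state(); print(o['clock'],p,a,o['grip_width'],o['joint_positions'])
plan(p,a,pol(.143,150,.11),137.8-180,3)
E
```

```text
8.6 [0.47832216 0.22023941 0.16171914] -42.619826705966254 0.029735258257384354 [ 3.00353506e-01  3.21534866e-01  1.73974182e+00 -1.05942741e-04
  1.08210766e+00  2.61505530e+00]
[-0.0002, 0.0004, 0.0172, 0.0, 0.0, -0.0024, 0.0]
[-0.0002, 0.0004, 0.0172, 0.0, 0.0, -0.0024, 0.0]
[-0.0002, 0.0004, 0.0172, 0.0, 0.0, -0.0024, 0.0]
```

Call:
carry_out(deltas=[[[-0.0005,0.001,0.015,0,0,-0.005,0.03],[0,0,0.02,0,0,0,0.03],[0,0,0.02,0,0,0,0.03],[0,0,0.02,0,0,0,0.03],[0,0,0.02,0,0,0,0.03],[0,0,0.011,0,0,0,0.03],[0,0,0,0,0,0,0.03],[0,0,0,0,0,0,0.03]]])

```text
clock: 9.4
position: [0.478, 0.2193, 0.0566]
ee_rot: [0.934, -0.359, -0.0, 0.0]
ft_force: [-0.5, 0.3, 0.1]
grip_width: 0.0301
grip_force: 0.0
```

```bash
cat >> h.py <<'E'
def rep():
    o,p,a=state(); d=p[:2]-HUB; b=np.degrees(np.arctan2(d[1],d[0])-YAW)%360
    print('t',round(o['clock'],2),'r',round(np.hypot(*d),4),'base ang',round(b,2),'yaw-err',round((a+180-b-np.degrees(YAW)+180)%360-180,2),'z',round(p[2],4),'F',np.round(o['ft_force'],1),'w',round(o['grip_width'],4))
E
python3 -c "
from h import *
rep()"
```

```text
t 9.4 r 0.1419 base ang 149.85 yaw-err 0.33 z 0.0566 F [-0.5  0.3  0.1] w 0.0301
```

Call:
carry_out(deltas=[[[0,0,0,0,0,0,0.02],[0,0,0,0,0,0,0.02],[0,0.0015,0,0,0,-0.01,0.02],[0,0.0029,0,0,0,-0.02,0.02],[0,0.0029,0,0,0,-0.02,0.02],[0.0001,0.0043,0,0,0,-0.03,0.02],[0.0001,0.0057,0,0,0,-0.04,0.02],[0.0002,0.0071,0,0,0,-0.05,0.02]]])

```text
clock: 10.2
position: [0.4638, 0.2002, 0.0571]
ee_rot: [0.961, -0.277, 0.001, -0.001]
ft_force: [0.6, 2.1, 0.2]
grip_width: 0.0201
grip_force: 1.1
```

```bash
python3 -c "
from h import *
rep()"
```

```text
t 10.2 r 0.1416 base ang 159.48 yaw-err 0.59 z 0.0571 F [0.6 2.1 0.2] w 0.0201
```

Call:
carry_out(deltas=[[[0.0002,0.0071,0,0,0,-0.05,0.02],[0.0002,0.0071,0,0,0,-0.05,0.02],[0.0002,0.0071,0,0,0,-0.05,0.02],[0.0002,0.0071,0,0,0,-0.05,0.02],[0.0002,0.0071,0,0,0,-0.05,0.02],[0.0002,0.0071,0,0,0,-0.05,0.02],[0.0002,0.0071,0,0,0,-0.05,0.02],[0.0002,0.0071,0,0,0,-0.05,0.02]]])

```text
clock: 11.0
position: [0.4432, 0.147, 0.0569]
ee_rot: [0.997, -0.08, 0.0, -0.0]
ft_force: [0.9, 2.5, 1.6]
grip_width: 0.0201
grip_force: 1.1
```

Call:
carry_out(deltas=[[[0.0002,0.0071,0,0,0,-0.05,0.02],[0.0002,0.0071,0,0,0,-0.05,0.02],[0.0002,0.0071,0,0,0,-0.05,0.02],[0.0002,0.0071,0,0,0,-0.05,0.02],[0.0002,0.0071,0,0,0,-0.05,0.02],[0.0002,0.0071,0,0,0,-0.05,0.02],[0.0002,0.0071,0,0,0,-0.05,0.02],[0.0002,0.0071,0,0,0,-0.05,0.02]]])

```text
clock: 11.8
position: [0.4452, 0.0905, 0.0568]
ee_rot: [0.993, 0.119, -0.0, -0.0]
ft_force: [-0.4, 2.1, 1.5]
grip_width: 0.0198
grip_force: 1.1
```

```bash
python3 -c "
from h import *
rep()"
```

```text
t 11.8 r 0.1417 base ang 205.74 yaw-err 0.19 z 0.0568 F [-0.4  2.1  1.5] w 0.0198
```

Call:
carry_out(deltas=[[[0.0002,0.0071,0,0,0,-0.05,0.02],[0.0002,0.0071,0,0,0,-0.05,0.02],[0.0002,0.0071,0,0,0,-0.05,0.02],[0.0002,0.0071,0,0,0,-0.05,0.02],[0.0002,0.0071,0,0,0,-0.05,0.02],[0.0002,0.0071,0,0,0,-0.05,0.02],[0.0002,0.0071,0,0,0,-0.05,0.02],[0.0002,0.0071,0,0,0,-0.05,0.02]]])

```text
clock: 12.6
position: [0.4687, 0.0395, 0.0567]
ee_rot: [0.949, 0.314, -0.001, -0.0]
ft_force: [-0.7, 2.3, 1.6]
grip_width: 0.0203
grip_force: 1.1
```

Call:
carry_out(deltas=[[[0.0002,0.0071,0,0,0,-0.05,0.02],[0.0002,0.0071,0,0,0,-0.05,0.02],[0.0002,0.0071,0,0,0,-0.05,0.02],[0.0002,0.0071,0,0,0,-0.05,0.02],[0.0002,0.0071,0,0,0,-0.05,0.02],[0.0002,0.0071,0,0,0,-0.05,0.02],[0.0002,0.0071,0,0,0,-0.05,0.02],[0.0002,0.0071,0,0,0,-0.05,0.02]]])

```text
clock: 13.4
position: [0.5101, 0.0019, 0.0565]
ee_rot: [0.868, 0.497, -0.001, -0.001]
ft_force: [-2.0, 1.0, 1.5]
grip_width: 0.0199
grip_force: 1.1
```

```bash
python3 -c "
from h import *
rep()
im=get_image('scene'); save(im,'s3.png')"
```

```text
t 13.4 r 0.1419 base ang 251.34 yaw-err 0.43 z 0.0565 F [-2.   1.   1.5] w 0.0199
```

View pics/s3.png

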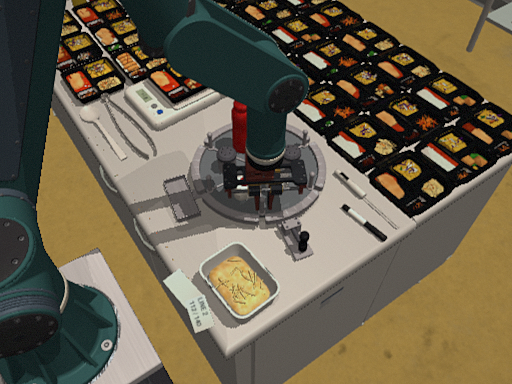

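The bottle is upright on the left at about (240,125). The forearm crosses near its top at (230,70), so I'll check the clearance.

```bash
python3 - <<'E'
from h import *
im=get_image('scene'); P=cloud(im)
Q=P[10:112,150:305].reshape(-1,3); I=im['img'][10:112,150:305].reshape(-1,3).astype(int)
g=(I[:,1]>I[:,0]+15)&(Q[:,2]>.2); Q=Q[g]
for x in np.arange(.1,.65,.05):
    s=Q[(Q[:,0]>=x)&(Q[:,0]<x+.05)]
    if len(s)>5: print(round(x,2),len(s),s.min(0).round(3),s.max(0).round(3))
b=trace('scene','squeeze_bottle')[0]; B=P[b['pixels']]; print(b['conf'],np.nanmedian(B,0),np.nanmax(B[:,2]))
E
```

```text
0.3 1199 [ 0.311 -0.04   0.531] [0.35  0.004 0.639]
0.35 2237 [ 0.35  -0.046  0.481] [ 0.4   -0.006  0.626]
0.4 1932 [ 0.4   -0.053  0.432] [0.45  0.056 0.598]
0.45 1511 [ 0.45  -0.061  0.367] [0.5   0.064 0.554]
0.5 743 [ 0.5   -0.066  0.399] [0.55  0.059 0.516]
0.55 13 [0.551 0.037 0.454] [0.559 0.052 0.469]
0.83 [0.5689857  0.18991491 0.1308727 ] 0.4461864581849516
```

Call:
carry_out(deltas=[[[0.0002,0.0071,0,0,0,-0.05,0.02],[0.0002,0.0071,0,0,0,-0.05,0.02],[0.0002,0.0071,0,0,0,-0.05,0.02],[0.0002,0.0071,0,0,0,-0.05,0.02],[0.0002,0.0071,0,0,0,-0.05,0.02],[0.0002,0.0071,0,0,0,-0.05,0.02],[0.0002,0.0071,0,0,0,-0.05,0.02],[0.0002,0.0071,0,0,0,-0.05,0.02]]])

```text
clock: 14.35
position: [0.5633, -0.0164, 0.0563]
ee_rot: [0.752, 0.659, -0.001, -0.001]
ft_force: [-2.9, -1.5, 0.3]
grip_width: 0.0201
grip_force: 1.1
```

Call:
carry_out(deltas=[[[0.0002,0.0071,0,0,0,-0.05,0.02],[0.0002,0.0071,0,0,0,-0.05,0.02],[0.0002,0.0071,0,0,0,-0.05,0.02],[0.0002,0.0071,0,0,0,-0.05,0.02],[0.0002,0.0071,0,0,0,-0.05,0.02],[0.0002,0.0071,0,0,0,-0.05,0.02],[0.0002,0.0071,0,0,0,-0.05,0.02],[0.0002,0.0071,0,0,0,-0.05,0.02]]])

```text
clock: 15.15
position: [0.6201, -0.0128, 0.0563]
ee_rot: [0.607, 0.795, -0.001, -0.001]
ft_force: [-0.5, -1.7, 1.2]
grip_width: 0.0201
grip_force: 1.1
```

Call:
carry_out(deltas=[[[0.0002,0.0071,0,0,0,-0.05,0.02],[0.0002,0.0071,0,0,0,-0.05,0.02],[0.0002,0.0071,0,0,0,-0.05,0.02],[0.0002,0.0071,0,0,0,-0.05,0.02],[0.0002,0.0071,0,0,0,-0.05,0.02],[0.0001,0.0057,0,0,0,-0.04,0.02],[0.0001,0.0043,0,0,0,-0.03,0.02],[0,0.0029,0,0,0,-0.02,0.02]]])

```text
clock: 15.95
position: [0.6646, 0.008, 0.0564]
ee_rot: [0.464, 0.886, -0.0, -0.0]
ft_force: [-0.5, -1.3, 0.2]
grip_width: 0.0202
grip_force: 0.8
```

```bash
python3 -c "
from h import *
rep()
im=get_image('top')
for q,n in tall(im):
    d=q[:2]-HUB; r=np.hypot(*d)
    if .12<r<.28 and n>2: print(np.round(q,4),n,round(r,4),round(np.degrees(np.arctan2(d[1],d[0])-YAW)%360,1))
rep()"
```

```text
t 15.95 r 0.1416 base ang 317.42 yaw-err -0.45 z 0.0564 F [-0.5 -1.3  0.2] w 0.0202
[0.7239 0.1333 0.0862] 26 0.1413 16.1
[0.6454 0.2514 0.0864] 27 0.1421 76.1
t 16.0 r 0.1417 base ang 317.67 yaw-err -0.66 z 0.0565 F [ 1.  -0.2  0.3] w 0.0199
```

Call:
carry_out(deltas=[[[0,0.0029,0,0,0,-0.02,0.02],[0.0001,0.0043,0,0,0,-0.03,0.02],[0.0001,0.0057,0,0,0,-0.04,0.02],[0.0001,0.0057,0,0,0,-0.04,0.02],[0.0001,0.0057,0,0,0,-0.04,0.02],[0.0001,0.0043,0,0,0,-0.03,0.02],[0,0.0029,0,0,0,-0.02,0.02],[0,0.0015,0,0,0,-0.01,0.02]]])

```text
clock: 16.8
position: [0.6899, 0.03, 0.0566]
ee_rot: [0.359, 0.933, 0.0, -0.0]
ft_force: [-1.3, -0.1, -0.8]
grip_width: 0.0202
grip_force: 0.6
```

```bash
cat >> h.py <<'E'
def pegs(c='top'):
    im=get_image(c); e=[]
    for q,n in tall(im):
        d=q[:2]-HUB; r=np.hypot(*d); b=np.degrees(np.arctan2(d[1],d[0])-YAW)%360
        if .12<r<.28 and n>2: print(c,np.round(q,4),n,round(r,4),round(b,1))
    return im
E
python3 -c "
from h import *
pegs(); rep()"
```

```text
top [0.7183 0.1682 0.0878] 15 0.1425 30.4
t 16.85 r 0.1423 base ang 331.04 yaw-err -0.87 z 0.0566 F [ 0.   0.5 -0.6] w 0.0201
```

Call:
carry_out(deltas=[[[0,-0.002,0,0,0,0.01,0.024],[0,0,0,0,0,0,0.026],[0,0,-0.01,0,0,0,0.026],[0,0,-0.02,0,0,0,0.026],[0,0,-0.025,0,0,0,0.026],[0,0,-0.025,0,0,0,0.026],[0,0,-0.02,0,0,0,0.026],[0,0,0,0,0,0,0]]])

```text
clock: 17.65
position: [0.6911, 0.028, 0.161]
ee_rot: [0.364, 0.931, 0.001, 0.004]
ft_force: [0.8, -0.4, 0.1]
grip_width: 0.0211
grip_force: 0.0
```

```bash
python3 -c "
from h import *
rep(); o,p,a=state(); print(pol(.288,270,.12)); plan(p,a,pol(.288,270,.12),77.8,12)"
```

```text
t 17.65 r 0.1445 base ang 330.7 yaw-err -1.19 z 0.161 F [ 0.8 -0.4  0.1] w 0.0211
[ 0.52203846 -0.15779578  0.12      ]
[-0.0001, -0.0209, 0.0034, 0.0, 0.0, 0.0866, 0.0]
[-0.0019, -0.0208, 0.0034, 0.0, 0.0, 0.0866, 0.0]
[-0.0037, -0.0206, 0.0034, 0.0, 0.0, 0.0866, 0.0]
[-0.0055, -0.0202, 0.0034, 0.0, 0.0, 0.0866, 0.0]
[-0.0072, -0.0196, 0.0034, 0.0, 0.0, 0.0866, 0.0]
[-0.0089, -0.0189, 0.0034, 0.0, 0.0, 0.0866, 0.0]
[-0.0105, -0.0181, 0.0034, 0.0, 0.0, 0.0866, 0.0]
[-0.012, -0.0171, 0.0034, 0.0, 0.0, 0.0866, 0.0]
[-0.0135, -0.016, 0.0034, 0.0, 0.0, 0.0866, 0.0]
[-0.0148, -0.0148, 0.0034, 0.0, 0.0, 0.0866, 0.0]
[-0.016, -0.0135, 0.0034, 0.0, 0.0, 0.0866, 0.0]
[-0.0171, -0.012, 0.0034, 0.0, 0.0, 0.0866, 0.0]
```

Call:
carry_out(deltas=[[[0,-0.021,0.0035,0,0,0.087,0],[-0.002,-0.021,0.0035,0,0,0.087,0],[-0.0035,-0.0205,0.0035,0,0,0.087,0],[-0.0055,-0.02,0.0035,0,0,0.087,0],[-0.007,-0.0195,0.0035,0,0,0.087,0],[-0.009,-0.019,0.0035,0,0,0.087,0],[-0.0105,-0.018,0.0035,0,0,0.087,0],[-0.012,-0.017,0.0035,0,0,0.087,0]]])

```text
clock: 18.45
position: [0.5744, -0.0955, 0.1278]
ee_rot: [0.661, 0.75, -0.0, -0.0]
ft_force: [0.5, -0.0, 0.6]
grip_width: 0.0007
grip_force: 0.0
```

Call:
carry_out(deltas=[[[-0.0135,-0.016,0.0035,0,0,0.087,0],[-0.015,-0.015,0.0035,0,0,0.087,0],[-0.016,-0.0135,0.0035,0,0,0.087,0],[-0.017,-0.012,0.0035,0,0,0.087,0],[0,0,0,0,0,0,0],[0,0,0,0,0,0,0],[0,0,0,0,0,0,0],[0,0,0,0,0,0,0]]])

```text
clock: 19.25
position: [0.5196, -0.1562, 0.1147]
ee_rot: [0.779, 0.627, 0.0, 0.0]
ft_force: [0.1, 0.4, 0.9]
grip_width: 0.0006
grip_force: 0.0
```

```bash
python3 -c "
from h import *
rep(); pegs(); im=pegs('scene'); o,p,a=state(); plan(p,a,pol(.288,270,.054),77.8,4)
cv2.imwrite('pics/s4.png',cv2.resize(cv2.cvtColor(im['img'],4)[70:310,150:420],(675,600)))"
```

```text
t 19.25 r 0.287 base ang 269.45 yaw-err 0.35 z 0.1147 F [0.1 0.4 0.9] w 0.0006
top [0.7179 0.1665 0.0863] 25 0.1416 29.8
top [0.6877 0.028  0.0872] 25 0.1419 329.8
top [0.6131 0.2626 0.0871] 26 0.1421 89.9
top [ 0.5521 -0.0151  0.0865] 28 0.1422 269.7
top [0.4782 0.2198 0.0872] 26 0.1421 149.7
top [ 0.5292 -0.1229  0.0812] 67 0.2524 269.9
top [0.4473 0.0811 0.088 ] 26 0.1421 209.6
scene [0.6115 0.2596 0.0839] 27 0.1389 90.3
scene [0.4758 0.2165 0.0844] 29 0.1417 151.3
scene [0.4452 0.0781 0.0848] 32 0.145 210.5
scene [ 0.5498 -0.0185  0.0853] 31 0.146 269.1
scene [ 0.5247 -0.126   0.0809] 53 0.2564 269.1
[-0.0002, 0.0007, 0.0152, 0.0, 0.0, -0.0009, 0.0]
[-0.0002, 0.0007, 0.0152, 0.0, 0.0, -0.0009, 0.0]
[-0.0002, 0.0007, 0.0152, 0.0, 0.0, -0.0009, 0.0]
[-0.0002, 0.0007, 0.0152, 0.0, 0.0, -0.0009, 0.0]
```

View pics/s4.png

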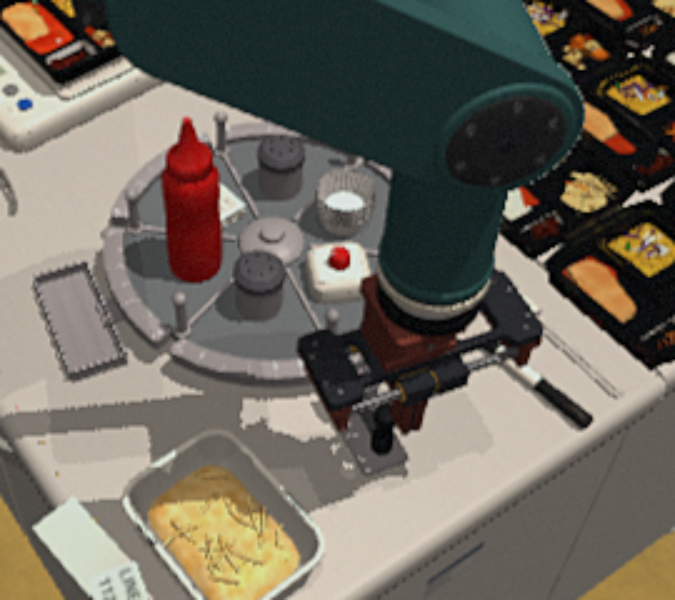

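The bottle is upright at the front at about (190,215), and the table reads within 0.3° of line. The knob, at about (380,430), is still drawn. Now I'll go down outside the knob and push it home.

Call:
carry_out(deltas=[[[0,0.001,0.015,0,0,0,0],[0,0.001,0.015,0,0,0,0],[0,0.001,0.015,0,0,0,0],[0,0,0.015,0,0,0,0],[0,0,0,0,0,0,0],[0.004,0,0,0,0,0,0],[0.005,0,0,0,0,0,0],[0.004,0,0,0,0,0,0]]])

```text
clock: 20.15
position: [0.5253, -0.1447, 0.0555]
ee_rot: [0.78, 0.626, 0.0, 0.001]
ft_force: [-1.1, -2.8, 0.5]
grip_width: 0.0005
grip_force: 1.8
```

```bash
python3 -c "
from h import *
rep()"
```

```text
t 20.15 r 0.2745 base ang 270.09 yaw-err -0.34 z 0.0555 F [-1.1 -2.8  0.5] w 0.0005
```

Call:
carry_out(deltas=[[[0.004,0,0,0,0,0,0],[0.004,0,0,0,0,0,0],[0.004,0,0,0,0,0,0],[0.004,0,0,0,0,0,0],[0.004,0,0,0,0,0,0],[0,0,0,0,0,0,0],[0,0,0,0,0,0,0],[0,0,0,0,0,0,0]]])

```text
clock: 20.95
position: [0.5284, -0.1246, 0.0543]
ee_rot: [0.78, 0.626, -0.0, -0.001]
ft_force: [0.3, -0.6, -0.6]
grip_width: 0.0004
grip_force: 0.1
```

```bash
python3 -c "
from h import *
rep()"
```

```text
t 20.95 r 0.2542 base ang 269.83 yaw-err -0.14 z 0.0543 F [ 0.3 -0.6 -0.6] w 0.0004
```

Call:
carry_out(deltas=[[[0.002,0,0,0,0,0,0],[0.002,0,0,0,0,0,0],[0.0015,0,0,0,0,0,0],[0,0,0,0,0,0,0],[0,0,0,0,0,0,0],[0.001,0,0,0,0,0,0],[0,0,0,0,0,0,0],[0,0,0,0,0,0,0]]])

```text
clock: 21.75
position: [0.5295, -0.1201, 0.0544]
ee_rot: [0.78, 0.626, -0.001, 0.0]
ft_force: [-3.9, -8.2, -1.3]
grip_width: 0.0005
grip_force: 4.5
```

```bash
python3 -c "
from h import *
rep()"
```

```text
t 21.75 r 0.2496 base ang 269.85 yaw-err -0.09 z 0.0544 F [-3.9 -8.2 -1.3] w 0.0005
```

Call:
carry_out(deltas=[[[0.001,0,0,0,0,0,0],[0.001,0,0,0,0,0,0],[0,0,0,0,0,0,0],[0,0,0,0,0,0,0],[-0.003,0,0,0,0,0,0],[-0.008,0,0,0,0,0,0],[-0.01,0,0,0,0,0,0],[-0.005,0,0,0,0,0,0]]])

```text
clock: 22.55
position: [0.5251, -0.143, 0.0547]
ee_rot: [0.78, 0.626, 0.0, 0.0]
ft_force: [1.3, 0.0, 0.9]
grip_width: 0.0001
grip_force: 0.0
```

Call:
carry_out(deltas=[[[0,0,-0.02,0,0,0,0],[0,0,-0.03,0,0,0,0],[-0.01,0,-0.03,0,0,0,0],[-0.02,0,-0.03,0,0,0,0],[-0.03,0,-0.02,0,0,0,0],[-0.02,0,0,0,0,0,0],[0,0,0,0,0,0,0],[0,0,0,0,0,0,0]]])

```text
clock: 23.35
position: [0.5074, -0.2202, 0.1844]
ee_rot: [0.78, 0.625, 0.0, -0.0]
ft_force: [-0.7, 0.4, -0.1]
grip_width: 0.0
grip_force: 0.0
```

```bash
python3 -c "
from h import *
rep(); im=pegs(); pegs('scene')
cv2.imwrite('pics/t5.png',cv2.resize(cv2.cvtColor(im['img'],4)[80:300,150:400],(682,600)))"
```

```text
t 23.35 r 0.3521 base ang 269.82 yaw-err -0.19 z 0.1844 F [-0.7  0.4 -0.1] w 0.0
top [0.7179 0.1665 0.0863] 25 0.1416 29.8
top [0.6877 0.0279 0.0871] 25 0.142 329.8
top [0.613  0.2624 0.0868] 26 0.1419 90.0
top [ 0.552  -0.015   0.0871] 28 0.1421 269.6
top [0.4782 0.2198 0.0871] 26 0.1421 149.7
top [ 0.5347 -0.0978  0.0814] 66 0.2267 269.9
top [0.4473 0.0812 0.0875] 26 0.1421 209.6
scene [0.6119 0.2599 0.0838] 26 0.1392 90.2
scene [0.7152 0.1627 0.0813] 14 0.1379 28.6
scene [0.4758 0.2169 0.0847] 27 0.1419 151.2
scene [0.6853 0.0246 0.0846] 28 0.1425 328.1
scene [0.4451 0.0778 0.0851] 32 0.1453 210.6
scene [ 0.5499 -0.0182  0.0854] 32 0.1457 269.1
```

View pics/t5.png

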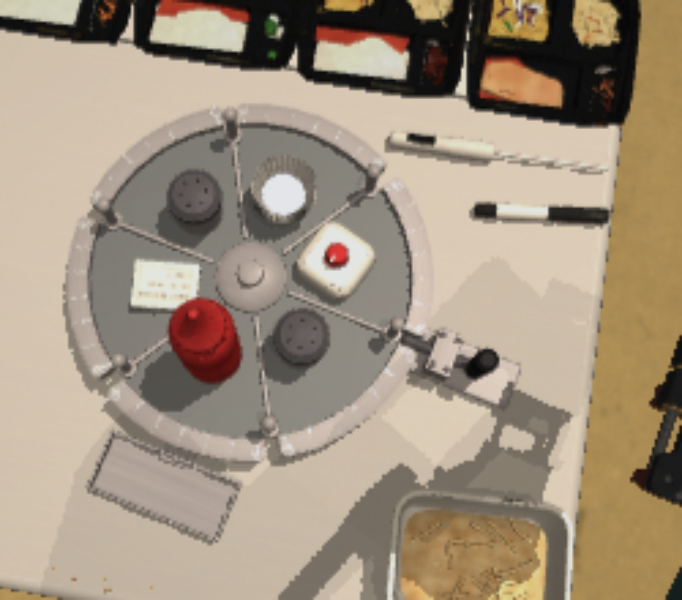

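The bottle is upright at the front at about (205,340), over the tray side. The knob at (484,363) is back at its starting position to within 0.3 mm, nothing else has been disturbed, and the arm is clear.

```bash
python3 -c "
from h import *
print(sign_off())"
```

```text
the job is handed in; nothing more can be done
None
```

The job is handed in: the squeeze bottle stands upright at the front on the drip tray side, the bolt is fully home, and nothing else on or around the turntable was upset (about 23 s of the 72 s used).

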